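# Set the length stop and butt the board against it

### The job

Push the length stop along the fence, towards the board, until its spring plunger clicks down into the notch of the index bar. Then push the board along its channel until its end butts against the stop, leaving the stop clicked in its notch. Only push: do not lift the board, and leave the sanding block, jar and offcut where they are.

Things in the scene. Friction and masses are not known exactly. Their poses are not given: they have to be found in the camera images.
- jig: Cut-off jig fixed on the bench: grey laminated base 150 x 560 x 12 mm. Origin on the bench surface; the base runs from x = -60 to +90 mm and y = -280 to +280 mm of it. y runs along the fence, from the board's side (-y) to the stop's side (+y); x points away from the robot (yaw within 0.2 rad), z up.
- channel (a point): Middle of the channel in which the board lies, on its floor, 12 mm above the bench, at jig x = -9, y = 0; axes as the jig's. It runs along y, 63.5 mm wide, between a low lip (12 mm thick, 8 mm above the floor) on the robot's side and a straight aluminium fence (30 mm thick, jig x = 23 to 53 mm, 32 mm above the floor) on the far side.
- notch (a point): Centre of the one notch (a slot 17 mm wide in y, 7 mm deep) in the steel index bar, level with the bar's top, 36 mm above the bench; axes as the jig's. The bar (20 x 440 mm, jig x = 56 to 76 mm) is fixed behind the fence, at a different place along y each time. A steel tab (14 x 6 mm, top 42 mm above the bench) on its far side, centred 17 mm in x from the notch, marks the notch's place in y.
- stop (a joint): The length stop, a dark steel slider on top of the fence; value: its centre's y in the jig's frame (m, -0.02 to 0.18). It starts on the notch's +y side and must go to -y. Sliding takes 3 to 7 N; at the notch it is drawn in by itself over the last 6 mm (the push needed dips to nothing), then it takes 12 to 20 N to push out again.
- stop_push (a point): Centre of the +y face of the stop's housing, the face to push; 20 mm to +y of the stop's and plunger's centre line. The housing is 62 x 40 x 38 mm (x, y, z), at jig x = 18 to 80 mm, 46 to 84 mm above the bench; this point is 65 mm up, at jig x = 49 mm. Axes as the jig's.
- stop_face (a point): Point on the -y face of the stop's leg, where the board's end is to butt; 12 mm to -y of the stop's centre line, 26 mm above the bench, jig x = 1 mm. The leg, 36 mm wide (jig x = -17 to 19 mm) and 24 mm thick in y, hangs in front of the fence from 84 down to 16 mm above the bench. Axes as the jig's.
- plunger (a joint): Spring plunger through the stop, a roller at its foot, with a round black knob (20 mm across, 12 mm high) above the stop: how far it has dropped, in m. 0 while it rides on the bar's top (knob 92 to 104 mm above the bench), 0.003 to 0.004 when clicked into the notch.
- board_front_end (a point): Centre of the +y end face of the loose light wood board, 60 x 150 x 20 mm (x, y, z), about 0.14 kg, which lies in the channel along y between fence and lip, on the -y side of the notch. Height 22 mm above the bench. Axes as the board's, about the jig's.
- board_back_end (a point): Centre of the board's -y end face (60 wide x 20 mm high, 12 to 32 mm above the bench), the face to push.
- sanding_block: Loose cork sanding block, 55 x 100 x 32 mm, on the bench beyond the fence; origin at the centre of its underside. Leave alone.
- jar: Loose closed clear jar, 60 mm across, 80 mm high, on the bench beyond the fence; origin at the centre of its underside. Leave alone.
- offcut: Loose dark wood offcut, 90 x 50 x 24 mm, on the bench past the jig's +y end; origin at the centre of its underside. Leave alone.
- board: The same board; origin at the centre of its underside.
Things that resemble listed ones, but are neither listed nor needed, are in the scene too. Of the things shaped like the board, the wooden one is meant.

How it is judged (in metres and radians):
On the way, in this order (a step that is already met when the one before it is completed fails the run):
1. the stop is clicked into the notch (y of stop_push in the frame of notch between 0.0175 and 0.0225 m and value of joint plunger above 0.0018 m), for 0.2 s.
2. the board's end butts against the stop, the stop still in its notch (all of step 1 and y of board_front_end in the frame of stop_face between -0.003 and 0.002 m and x of board_front_end in the frame of jig between -0.016 and -0.002 m and z of board_front_end in the frame of jig between 0.018 and 0.026 m), for 0.2 s.
At the end, for the whole second after the job is handed in: The stop's centre is within 2.5 mm of the notch with the plunger dropped at least 1.8 mm; the board lies flat in its channel, at rest, its end within 3 mm of the stop's face (all of step 2 and linear speed of board below 0.01 m/s); the robot touches nothing.
It fails at once if the board is lifted or tipped (its end more than 10 mm up) (z of any of board_front_end, board_back_end in the frame of jig above 0.032 m).
It fails at once if the sanding block is moved more than 20 mm (distance of sanding_block from where it was at the start of the episode above 0.02 m).
It fails at once if the jar is moved more than 20 mm (distance of jar from where it was at the start of the episode above 0.02 m).
It fails at once if the offcut is moved more than 20 mm (distance of offcut from where it was at the start of the episode above 0.02 m).
It also fails if it takes over 58 s, if anything falls off the work surface, if the arm or the gripper's body presses on something with over 40 N, if the wrist force passes 120 N, or if a joint passes its speed limit or range.

### The arm

A 6-joint arm with a two-finger parallel gripper is mounted at the origin on the work surface. World frame = base frame: x ahead of the robot, y to its left, z up, the work surface at z = 0. Lengths are in mm, angles in rad, forces in N, time in s.
With the tool pointing down it reaches from about 275 to 975 mm from the base axis. Payload 8.4 kg.
Tool frame: the origin (TCP) lies midway between the tips of the shut fingers; the grasp point (between the pads) lies behind it (manip.grasp_offset is the z of the grasp point in the tool frame, in mm); z points along the fingers, x is the direction in which the jaws open and shut, and the axes are right-handed (so a half turn about z gives the same grasp; the last joint's range is limited). The gripper opens to 92 mm and grips with 3 to 60 N. Pads are 20 mm wide; open, the fingers measure 128 mm over their backs; the gripper's body (75 mm by 189 mm) begins 69 mm behind the grasp point.
Start: joints at [1.324, 0.353, 1.633, -0, 1.155, -0.002], TCP at [151.475, 606.369, 214.583] pointing down, gripper open.
Joint ranges: [-2.63, 2.63], [-0.92, 2.1], [0.06, 2.66], [-1.3, 4.44], [0, 2.69], [-3.02, 3.02]. Speed limits (rad/s): [2.22, 2.22, 2.79, 3.14, 3.14, 3.14].

### API

Orientations are given as a rotation vector (axis times angle).
In Python, from bench import manip gives the robot as it stands. The module is installed in compiled form; this text tells all that it offers.
- The arm moves only by the tool apply_moves, never from a script. Its arguments are lists of equal length, an entry for each row: "delta_rot": the turn, a rotation vector about the tool's x, y, z in degrees, a list of three; "xyz": the shift along the tool's x, y, z in cm, a list of three; "gripper": the finger opening in cm, from 0 to 9.19. In form: {"delta_rot": [[ax, ay, az], ...], "xyz": [[tx, ty, tz], ...], "gripper": [gripper, ...]}. A call has exactly 5 rows; each row is the pose to reach, as a shift and turn from the pose measured when the call began, along the tool's axes at that moment; what a row does not reach only later rows make up. A row lasts 1/10 s, in which the tool goes at most 50 mm and 8.59 degrees, less where a joint would pass 70% of its speed; a pose out of reach is approached as far as the arm can. A call with a gripper value outside its range is refused whole. The fingers move at their own pace and stop on an object; "force" is the grip in N (left out, the last holds). Time passes only in rows, so rows that repeat a pose let the fingers close, or fill a call up. It gives the time, the measured TCP pose, the force and the opening at its end, in the units of the state.
- manip.get_state(): the state, without advancing time (a new reading comes with each control period).
- manip.read_camera(name): name is "scene" or "top" or "wrist"; returns a dict with "img" (480x640x3 uint8, red, green, blue), "z_map" (480x640 float32, mm along the optical axis (not along the pixel's ray), 0 where there is no reading), "camera_matrix" (3x3 intrinsics, pixels), "extrinsics" (4x4, takes a point from camera to world coordinates). Camera axes: x right, y up, looking along -z (the intrinsics and any distortion apply to the point x, -y, -z); pixel columns grow to the right and rows downward; lengths in mm; the calibration is good to about 2 mm. A picture is of the moment at which its call begins.
- manip.close_job(): hands the job in, once; it reports no verdict.
Trained networks look in a picture, given as the dict that the camera call returned (one of the last four; its "shot" number tells which), for a name from the list of things; names that differ only in an ending like _2 or _b are one class to them, and where a whole thing is asked for, a point or a joint stands for the part that bears it (a point fixed in the world has none). Each returns a list of dicts, best first, with "conf" (0 to 1); they miss things now and then, are a little off and sometimes report something else, mostly with a low value. They report only what shows in the picture. A call takes as long as a camera call. They do not tell look-alikes from the thing itself.
- manip.spot_in(name, picture): "extent" ([left, top, right, bottom] in pixels, round what is visible of it).
- manip.pinpoint(name, picture): "pixel" ([column, row] in pixels: a listed point, or the origin of a listed thing).
The state is a dict: "clock": time; "joint_pos": joint angles; "joint_vel": joint speeds; "joint_torque": joint torques, N m; "eef_pos": TCP position; "tool_rot": TCP orientation; "wrist_force": force on the tool from outside, world axes, zero at the start; "wrist_torque": the same for the moment, N m; "gripper_width": finger opening in mm.
Only numpy, scipy, OpenCV 4.12 (cv2) and the standard library are available. Lean on these libraries where they do the work, as an engineer would, in place of code of your own. Each camera call takes 0.05 s, during which the arm holds its last target.

## Working session

There is one attempt and no reset: what is moved stays moved. The work goes in short steps, Python scripts to look and compute and a tool call to move; the robot and the scene stay as the last step left them, time stands still between calls to the robot, and variables do not carry over. Pictures are saved under pics/ and viewed, and the job is handed in when it is done.

Besides the shell and the picture viewer there is one more tool, called in YAML: its name, and indented under it one key for each argument. apply_moves: Moves the arm, as the interface text tells. Its arguments: {"type":"object","properties":{"delta_rot":{"type":"array"},"xyz":{"type":"array"},"gripper":{"type":"array"},"force":{"type":"number"}},"required":["delta_rot","xyz","gripper"]}

```bash
mkdir -p pics; cat > h.py <<'E'
import numpy as np, cv2
from scipy.spatial.transform import Rotation as R
from bench import manip
def save(name,im): cv2.imwrite('pics/'+name,cv2.cvtColor(im,cv2.COLOR_RGB2BGR))
def ray(p,px):
    K=p['camera_matrix'];E=p['extrinsics']
    d=np.array([(px[0]-K[0,2])/K[0,0],-(px[1]-K[1,2])/K[1,1],-1.])
    return E[:3,3],E[:3,:3]@d
def onz(p,px,z):
    o,d=ray(p,px); return o+d*(z-o[2])/d[2]
def bydepth(p,px):
    o,d=ray(p,px); c,r=int(round(px[0])),int(round(px[1])); w=p['z_map'][max(r-1,0):r+2,max(c-1,0):c+2]; w=w[w>0]
    return o+d*np.median(w) if len(w) else None
def proj(p,X):
    E=p['extrinsics'];K=p['camera_matrix'];q=E[:3,:3].T@(np.array(X)-E[:3,3]);return np.array([K[0,0]*q[0]/-q[2]+K[0,2],K[1,1]*-q[1]/-q[2]+K[1,2]])
def cloud(p):
    K=p['camera_matrix'];E=p['extrinsics'];z=p['z_map'];v,u=np.mgrid[:z.shape[0],:z.shape[1]]
    q=np.stack([(u-K[0,2])/K[0,0]*z,-(v-K[1,2])/K[1,1]*z,-z],-1)
    w=q@E[:3,:3].T+E[:3,3]; w[z<=0]=np.nan; return w
E
python3 - <<'E'
from h import *
np.set_printoptions(precision=2,suppress=True)
s=manip.get_state(); print(s, manip.grasp_offset)
for n in ['scene','top']:
    p=manip.read_camera(n); save(n+'0.png',p['img']); print(n,p['extrinsics'],p['camera_matrix'],[k for k in p])
    for t in ['stop_push','stop_face','notch','plunger','stop','board_front_end','board_back_end','board','jig','channel','offcut','jar','sanding_block']:
        try:
            for d in manip.pinpoint(t,p)[:2]: print(t,np.round(d['pixel'],1),round(d['conf'],2),bydepth(p,d['pixel']))
        except Exception as e: print(t,e)
E
```

```text
{'clock': 0.0, 'joint_pos': array([ 1.32,  0.35,  1.63, -0.  ,  1.16, -0.  ]), 'joint_vel': array([ 0., -0., -0.,  0.,  0., -0.]), 'joint_torque': array([ -0.  , -59.38, -33.42,   0.07,   0.02,  -0.  ]), 'eef_pos': array([151.37, 605.89, 213.86]), 'tool_rot': array([ 2.48,  1.93, -0.  ]), 'wrist_force': array([ 0.14, -0.42,  0.55]), 'wrist_torque': array([0.  , 0.02, 0.05]), 'gripper_width': 92.15228532698985} -18.700000000000003
scene [[   0.81   -0.45    0.38 1093.61]
 [   0.59    0.6    -0.54 -837.78]
 [   0.02    0.66    0.75 1245.57]
 [   0.      0.      0.      1.  ]] [[614.41   0.   315.74]
 [  0.   614.41 241.05]
 [  0.     0.     1.  ]] ['img', 'z_map', 'camera_matrix', 'extrinsics', 'shot']
stop_push [361. 230.] 0.83 [578.34  90.63  98.37]
stop_face [341.9 232.8] 0.61 [518.56  96.64  42.7 ]
notch [335.3 264.1] 0.93 [560.27   7.87  29.19]
notch [340.1 235.9] 0.44 [514.06  95.97  27.99]
plunger it knows: board, board_back_end, board_front_end, channel, jar, jig, notch, offcut, sanding_block, stop_face, stop_push
stop it knows: board, board_back_end, board_front_end, channel, 
[... 1514 characters left out ...]
0.95 [ 568.9  -402.04   -0.51]
board_front_end [347.4 259.1] 0.77 [483.11 -48.53  10.88]
board_back_end [413.1 265.6] 0.72 [ 464.03 -199.69   31.21]
board_back_end [438.5 363.7] 0.56 [ 238.2  -252.42   19.22]
board [409.2 344.4] 0.87 [ 282.93 -186.53   20.67]
board [384.9 265.1] 0.85 [ 466.28 -134.56   30.72]
jig [333.4 256.3] 0.75 [490.33 -15.48  10.84]
jig [325.7 223.8] 0.65 [565.66   1.4   30.35]
channel [333.4 259.4] 0.8 [482.94 -15.34  10.96]
offcut [186.4 232.8] 0.74 [551.08 332.33  23.65]
offcut [330.5 260.5] 0.46 [480.4   -8.42  11.58]
jar [382.5 193. ] 0.86 [ 626.47 -128.26   78.3 ]
jar [330.4 260.2] 0.56 [481.11  -8.2   11.65]
sanding_block [291.3 183.7] 0.89 [662.78  81.3   31.72]
```

View pics/scene0.png

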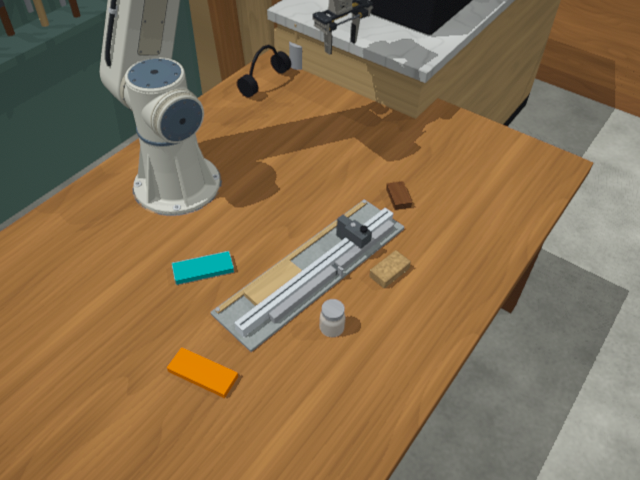

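View pics/top0.png

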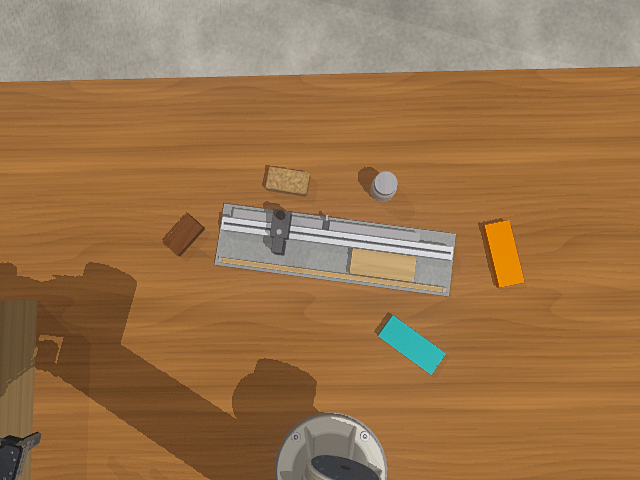

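The top view shows the stop at about (280,230), the notch tab near (326,216), the wood board at (384,265), and the jar and cork block beyond the fence. I'll zoom in to fit the jig frame.

```bash
python3 - <<'E'
from h import *
p=manip.read_camera('top'); c=p['img'][185:310,205:465]; save('topz.png',cv2.resize(c,None,fx=3,fy=3,interpolation=cv2.INTER_CUBIC))
w=cloud(p); np.save('topcloud.npy',w)
p=manip.read_camera('scene'); c=p['img'][180:355,205:430]; save('scz.png',cv2.resize(c,None,fx=3,fy=3,interpolation=cv2.INTER_CUBIC))
E
```

```text
(no output)
```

View pics/topz.png

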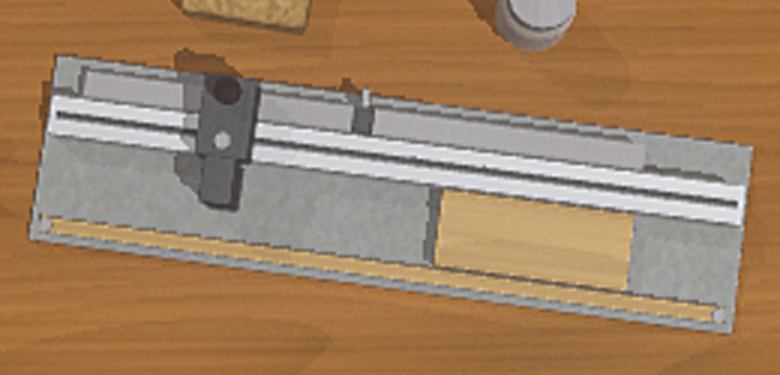

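View pics/scz.png

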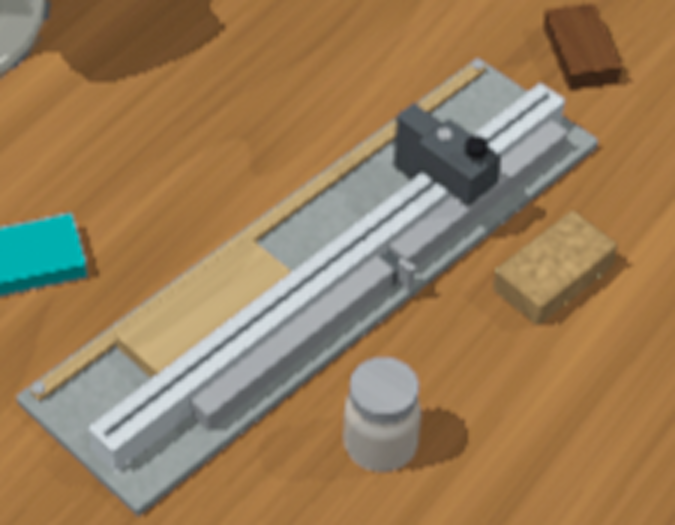

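```bash
cat > fit.py <<'E'
from h import *
from scipy.optimize import least_squares
np.set_printoptions(precision=2,suppress=True)
T=manip.read_camera('top');S=manip.read_camera('scene')
t=lambda a:np.array(a)/3-1/3+[205,185]
s=lambda a:np.array(a)/3-1/3+[205,180]
cor=[(-60,280,12),(90,280,12),(90,-280,12),(-60,-280,12)]
tp=[t(a) for a in [(30,240),(56,55),(752,147),(732,332)]]
sp=[s(a) for a in [(478,60),(598,143),(142,513),(19,398)]]
def J(x,P): 
    c,si=np.cos(x[2]),np.sin(x[2]); return np.array([x[0]+c*P[0]-si*P[1],x[1]+si*P[0]+c*P[1],P[2]])
for nm,L in [('top',[(T,tp)]),('scene',[(S,sp)]),('both',[(T,tp),(S,sp)])]:
    f=lambda x:np.concatenate([proj(c,J(x,P))-q for c,ps in L for P,q in zip(cor,ps)])
    r=least_squares(f,[500,0,0]); print(nm,r.x,r.fun)
X=r.x
def inv(X,w): c,si=np.cos(X[2]),np.sin(X[2]); d=w[:2]-X[:2]; return np.array([c*d[0]+si*d[1],-si*d[0]+c*d[1],w[2]])
for n,c,px,z in [('tabT',T,t((366,94)),42),('tabS',S,s((406,262)),42),('notchLT',T,t((352,118)),36),('notchRT',T,t((374,122)),36),
 ('knobT',T,t((226,90)),104),('knobS',S,s((477,146)),104),('stop+yT',T,t((203,130)),84),('stop-yT',T,t((256,135)),84),('leg',T,t((199,200)),84),('leg-',T,t((237,208)),84),
 ('bfT',T,t((438,228)),32),('bfT2',T,t((434,265)),32),('bbT',T,t((632,250)),32),('bfS',S,s((275,255)),32)]:
    w=onz(c,px,z); print(n,w,inv(X,w))
E
python3 fit.py
```

```text
top [493.11 -16.35  -0.15] [-0.89 -0.01 -0.06 -0.02  0.56 -0.71  0.37  0.68]
scene [499.12 -19.2   -0.15] [ 0.19 -0.7   1.01 -0.88 -0.43  0.39 -0.58  0.54]
both [495.52 -17.19  -0.15] [-0.52 -0.81  0.19 -0.82  0.83 -1.94  0.76 -0.57 -0.39 -1.59  0.31 -1.82
 -1.17 -1.07 -1.17 -0.83]
tabT [582.24  -1.24  42.  ] [83.48 28.41 42.  ]
tabS [580.79  -1.61  42.  ] [82.09 27.84 42.  ]
notchLT [564.52  10.01  36.  ] [64.3  36.95 36.  ]
notchRT [561.07  -7.08  36.  ] [63.38 19.55 36.  ]
knobT [577.03 101.17 104.  ] [ 63.41 128.97 104.  ]
knobS [583.09  94.94 104.  ] [ 70.31 123.69 104.  ]
stop+yT [550.5  120.66  84.  ] [ 34.31 144.38  84.  ]
stop-yT [546.02  81.06  84.  ] [ 35.66 104.56  84.  ]
leg [498.07 123.93  84.  ] [-18.03 139.99  84.  ]
leg- [491.63  95.69  84.  ] [-20.29 111.11  84.  ]
bfT [477.83 -55.29  32.  ] [-11.95 -40.27  32.  ]
bfT2 [449.21 -51.6   32.  ] [-40.81 -40.79  32.  ]
bbT [ 458.34 -204.53   32.  ] [  -9.5  -190.76   32.  ]
bfS [483.34 -55.59  32.  ] [ -6.46 -39.77  32.  ]
```

```bash
cat >> h.py <<'E'
X=np.array([494.5,-17.0,-0.15])
def j2w(P):
    c,si=np.cos(X[2]),np.sin(X[2]); return np.array([X[0]+c*P[0]-si*P[1],X[1]+si*P[0]+c*P[1],P[2]])
def w2j(w):
    c,si=np.cos(X[2]),np.sin(X[2]); d=w[:2]-X[:2]; return np.array([c*d[0]+si*d[1],-si*d[0]+c*d[1],w[2]])
def plan(P):
    "target in jig coords, tool x along jig +y, tool down"
    s=manip.get_state(); Rc=R.from_rotvec(s['tool_rot']); w=j2w(P)
    b=X[2]+np.pi/2; c,si=np.cos(b),np.sin(b)
    Rt=R.from_matrix(np.array([[c,si,0],[si,-c,0],[0,0,-1.]]))
    print('t',round(s['clock'],2),'at jig',w2j(s['eef_pos']).round(1),'F jig',np.round(R.from_rotvec([0,0,-X[2]]).apply(s['wrist_force']),1),'w',round(s['gripper_width'],1))
    print('cm',(Rc.inv().apply(w-s['eef_pos'])/10).round(2),'deg',np.degrees((Rc.inv()*Rt).as_rotvec()).round(1))
E
python3 fit.py|head -3; python3 -c "
from h import *
import fit; print(fit.X)
plan([49,195,214])" | tail -3
```

```text
top [493.11 -16.35  -0.15] [-0.89 -0.01 -0.06 -0.02  0.56 -0.71  0.37  0.68]
scene [499.12 -19.2   -0.15] [ 0.19 -0.7   1.01 -0.88 -0.43  0.39 -0.58  0.54]
both [495.52 -17.19  -0.15] [-0.52 -0.81  0.19 -0.82  0.83 -1.94  0.76 -0.57 -0.39 -1.59  0.31 -1.82
[495.52 -17.19  -0.15]
t 1.6 at jig [-432.3  565.1  214.6] F jig [0.5 0.4 0.7] w 91.8
cm [-32.29  51.42   0.06] deg [ 0.   0.  -5.4]
```

apply_moves:
  delta_rot:
    - [0,0,-5.4]
    - [0,0,-5.4]
    - [0,0,-5.4]
    - [0,0,-5.4]
    - [0,0,-5.4]
  xyz:
    - [-32.3,51.4,0]
    - [-32.3,51.4,0]
    - [-32.3,51.4,0]
    - [-32.3,51.4,0]
    - [-32.3,51.4,0]
  gripper: [0,0,0,0,0]

```text
clock: 2.1
eef_pos: [325.7, 424.6, 214.8]
tool_rot: [-2.382, -2.049, -0.001]
wrist_force: [-0.4, 0.2, -0.1]
gripper_width: 53.7
```

```bash
python3 -c "
from h import *
plan([49,195,214])
plan([49,195,120])"
```

```text
t 2.1 at jig [-232.9  411.4  214.8] F jig [-0.4  0.1 -0.1] w 53.7
cm [-21.64  28.19   0.08] deg [ 0. -0. -0.]
t 2.1 at jig [-232.9  411.4  214.8] F jig [-0.4  0.1 -0.1] w 53.7
cm [-21.64  28.19   9.48] deg [ 0. -0. -0.]
```

apply_moves:
  delta_rot:
    - [0,0,0]
    - [0,0,0]
    - [0,0,0]
    - [0,0,0]
    - [0,0,0]
  xyz:
    - [-21.6,28.2,0]
    - [-21.6,28.2,0]
    - [-21.6,28.2,0]
    - [-21.6,28.2,0]
    - [-21.6,28.2,0]
  gripper: [0,0,0,0,0]

```text
clock: 2.6
eef_pos: [499.2, 244.2, 215.0]
tool_rot: [2.382, 2.049, 0.002]
wrist_force: [0.8, 0.3, -0.1]
gripper_width: 14.1
```

apply_moves:
  delta_rot:
    - [0,0,0]
    - [0,0,0]
    - [0,0,0]
    - [0,0,0]
    - [0,0,0]
  xyz:
    - [-7,9,0]
    - [-7,9,0]
    - [-7,9,0]
    - [-7,9,0]
    - [-7,9,0]
  gripper: [0,0,0,0,0]

```text
clock: 3.1
eef_pos: [577.0, 162.0, 214.8]
tool_rot: [-2.382, -2.047, -0.001]
wrist_force: [-0.1, -0.5, -0.3]
gripper_width: 0.6
```

```bash
python3 -c "
from h import *
plan([49,195,56])
np.set_printoptions(precision=2,suppress=True)
p=manip.read_camera('wrist');save('w1.png',p['img']);print(p['extrinsics'])
for t in ['stop_push','notch','stop_face']:
  for d in manip.pinpoint(t,p)[:2]: b=bydepth(p,d['pixel']);print(t,d['pixel'],d['conf'],b, w2j(b) if b is not None else '')
"
```

```text
t 3.1 at jig [ 54.9 189.3 214.8] F jig [-0.1 -0.5 -0.3] w 0.6
cm [ 0.55 -0.58 15.88] deg [-0.  -0.1 -0. ]
[[  0.15  -0.96  -0.23 511.98]
 [  0.99   0.15   0.03 170.26]
 [  0.    -0.24   0.97 384.51]
 [  0.     0.     0.     1.  ]]
stop_push [263.7, 207.9] 0.57 [564.39 122.58  58.02] [ 48.25 148.46  58.02]
notch [127.4, 224.4] 0.66 [565.47  -0.89  28.93] [67.77 26.53 28.93]
stop_face [103.3, 142.5] 0.4 [494.16 -11.44  11.48] [-1.16  5.45 11.48]
```

View pics/w1.png

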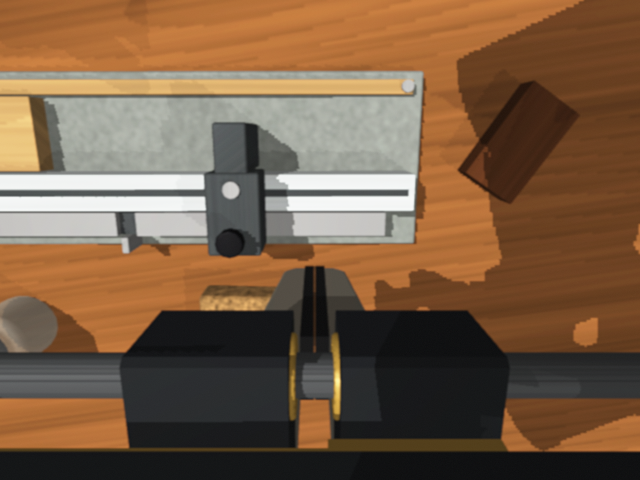

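The wrist view shows the stop at (233,210), the notch slot at (124,224) with its tab at (128,246), and the fence lying parallel to the image rows. I'll check the frame against these.

```bash
python3 -c "
from h import *
np.set_printoptions(precision=2,suppress=True)
p=manip.read_camera('wrist');c=p['img'][110:260,90:430];save('w1z.png',cv2.resize(c,None,fx=2.3,fy=2.3,interpolation=cv2.INTER_CUBIC))
for n,px,z in [('fence near L',(2,172),44),('fence near R',(415,173),44),('fence far L',(2,211),44),('fence far R',(415,212),44),('base+y near',(423,73),12),('base+y far',(414,243),12),('tab',(129,246),42),('notchL',(117,222),36),('notchR',(133,222),36),('knob',(229,241),104),('stop top R',(264,172),84),('stop top L',(206,172),84),('leg L',(213,125),84),('leg R',(257,125),84)]:
  print(n,w2j(onz(p,px,z)))
"
```

```text
fence near L [ 21.56 -62.42  44.  ]
fence near R [ 22.15 270.37  44.  ]
fence far L [ 53.49 -67.99  44.  ]
fence far R [ 54.16 272.21  44.  ]
base+y near [-57.9  279.98  12.  ]
base+y far [ 89.26 280.82  12.  ]
tab [83.89 32.5  42.  ]
notchL [64.44 21.78 36.  ]
notchR [64.44 35.34 36.  ]
knob [ 63.1  130.09 104.  ]
stop top R [ 17.6  153.23  84.  ]
stop top L [ 17.63 111.97  84.  ]
leg L [-14.77 118.77  84.  ]
leg R [-14.79 149.26  84.  ]
```

View pics/w1z.png

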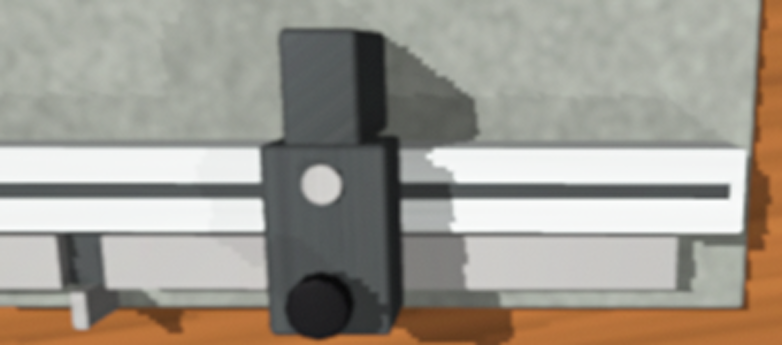

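apply_moves:
  delta_rot:
    - [0,0,0]
    - [0,0,0]
    - [0,0,0]
    - [0,0,0]
    - [0,0,0]
  xyz:
    - [0.4,-0.6,5]
    - [0.4,-0.6,10]
    - [0.4,-0.6,13]
    - [0.4,-0.6,15.5]
    - [0.4,-0.6,15.6]
  gripper: [0,0,0,0,0]

```text
clock: 3.85
eef_pos: [569.0, 167.7, 56.1]
tool_rot: [-2.377, -2.05, 0.006]
wrist_force: [-0.2, -0.2, 0.4]
gripper_width: 0.4
```

```bash
python3 -c "
from h import *
plan([49,195,58])
p=manip.read_camera('top'); c=p['img'][185:310,205:465]; save('t2.png',cv2.resize(c,None,fx=3,fy=3,interpolation=cv2.INTER_CUBIC))
p=manip.read_camera('wrist');save('w2.png',p['img'])"
```

```text
t 3.85 at jig [ 46.1 193.8  56.1] F jig [-0.2 -0.2  0.4] w 0.4
cm [ 0.12  0.29 -0.19] deg [-0.3  0.1  0.1]
```

View pics/w2.png

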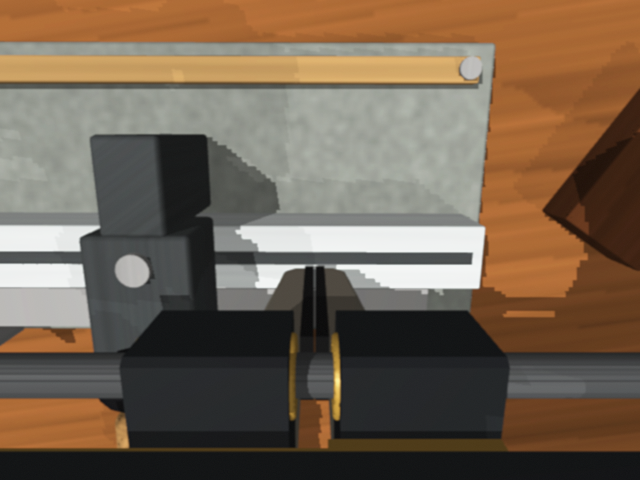

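apply_moves:
  delta_rot:
    - [0,0,0]
    - [0,0,0]
    - [0,0,0]
    - [0,0,0]
    - [0,0,0]
  xyz:
    - [-0.4,0.3,-0.2]
    - [-0.9,0.3,-0.2]
    - [-1.4,0.3,-0.2]
    - [-1.9,0.3,-0.2]
    - [-2.4,0.3,-0.2]
  gripper: [0,0,0,0,0]

```text
clock: 4.45
eef_pos: [571.1, 143.4, 61.8]
tool_rot: [-2.38, -2.051, -0.002]
wrist_force: [-0.7, 1.2, -0.7]
gripper_width: 0.9
```

```bash
python3 -c "
from h import *
plan([49,160,58])"
```

```text
t 4.45 at jig [ 51.7 170.   61.8] F jig [-0.8  1.  -0.7] w 0.9
cm [-1.   -0.27  0.38] deg [ 0.  -0.1  0.1]
```

apply_moves:
  delta_rot:
    - [0,0,0]
    - [0,0,0]
    - [0,0,0]
    - [0,0,0]
    - [0,0,0]
  xyz:
    - [-0.4,-0.2,0.2]
    - [-0.8,-0.2,0.2]
    - [-1.2,-0.2,0.2]
    - [-1.6,-0.2,0.2]
    - [-2.0,-0.2,0.2]
  gripper: [0,0,0,0,0]

```text
clock: 4.95
eef_pos: [566.1, 125.1, 59.8]
tool_rot: [-2.379, -2.049, -0.005]
wrist_force: [-0.3, 8.1, -1.1]
gripper_width: 0.9
```

```bash
python3 -c "
from h import *
plan([49,140,60])"
```

```text
t 4.95 at jig [ 49.6 151.2  59.8] F jig [-1.5  7.9 -1.1] w 0.9
cm [-1.12 -0.06 -0.03] deg [ 0.  -0.2  0.1]
```

```bash
python3 -c "
from h import *
p=manip.read_camera('wrist');save('w3.png',p['img'])
plan([49,140,60])"
```

```text
t 5.0 at jig [ 49.5 150.3  59.7] F jig [0.9 0.1 0.5] w 0.3
cm [-1.03 -0.05 -0.03] deg [ 0.  -0.1  0.1]
```

View pics/w3.png

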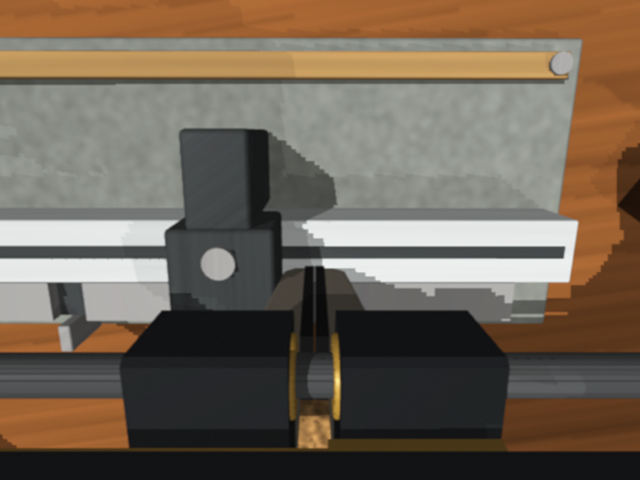

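```bash
cat > m.py <<'E'
from h import *
np.set_printoptions(precision=1,suppress=True)
import sys
def meas(name,L):
    p=manip.read_camera('wrist')
    for n,px,z in L: print(n,w2j(onz(p,px,z)), bydepth(p,px))
E
python3 -c "
from m import *
meas('',[('screw',(217,264),84),('top L',(167,240),84),('top R',(262,240),84),('legL',(181,150),84),('legR',(245,150),84),('notchL',(50,284),36),('notchR',(84,284),36),('tab L',(58,348),42),('tab R',(73,348),42),('base end',(579,60),12)])"
```

```text
screw [ 30.8 113.7  84. ] [541.2  91.6  86.8]
top L [21.8 96.3 84. ] [530.6  74.8  83.6]
top R [ 21.8 130.2  84. ] [535.6 108.5  83.8]
legL [ -9.7 103.6  84. ] [500.4  86.7  83.2]
legR [ -9.7 125.3  84. ] [503.6 108.3  83.1]
notchL [56.6 20.3 36. ] [553.6  -5.7  35.5]
notchR [56.6 36.9 36. ] [556.1  10.6  35.3]
tab L [87.6 23.3 42. ] [603.5 -38.3  -0.1]
tab R [87.6 30.7 42. ] [586.   -0.2  41.3]
base end [-49.5 277.4  12. ] [487.  265.   11.4]
```

apply_moves:
  delta_rot:
    - [0,0,0]
    - [0,0,0]
    - [0,0,0]
    - [0,0,0]
    - [0,0,0]
  xyz:
    - [-0.8,0,0]
    - [-1.7,0,0]
    - [-2.6,0,0]
    - [-3.5,0,0]
    - [-4.2,0,0]
  gripper: [0,0,0,0,0]

```text
clock: 5.55
eef_pos: [559.8, 83.2, 59.7]
tool_rot: [-2.379, -2.049, -0.004]
wrist_force: [-0.1, 10.5, -0.6]
gripper_width: 0.3
```

```bash
python3 -c "
from h import *
plan([49,82,60])"
```

```text
t 5.55 at jig [ 49.6 108.8  59.7] F jig [-1.7 10.3 -0.6] w 0.3
cm [-2.68 -0.06 -0.04] deg [ 0.  -0.2  0.1]
```

apply_moves:
  delta_rot:
    - [0,0,0]
    - [0,0,0]
    - [0,0,0]
    - [0,0,0]
    - [0,0,0]
  xyz:
    - [-0.6,0,0]
    - [-1.2,0,0]
    - [-1.8,0,0]
    - [-2.2,0,0]
    - [-2.6,0,0]
  gripper: [0,0,0,0,0]

```text
clock: 6.05
eef_pos: [556.0, 58.4, 59.7]
tool_rot: [-2.379, -2.047, -0.007]
wrist_force: [-0.1, 9.4, 0.3]
gripper_width: 0.4
```

```bash
python3 -c "
from h import *
plan([49,82,60])
p=manip.read_camera('wrist');save('w4.png',p['img'])
np.save('w4.npy',p['extrinsics'])
plan([49,82,60])
"
```

```text
t 6.05 at jig [49.6 83.7 59.7] F jig [-1.5  9.3  0.3] w 0.4
cm [-0.17 -0.06 -0.03] deg [ 0.  -0.3  0. ]
t 6.1 at jig [49.5 82.8 59.6] F jig [-0.2 -0.1  0.1] w 0.7
cm [-0.08 -0.05 -0.04] deg [ 0.  -0.2  0. ]
```

View pics/w4.png

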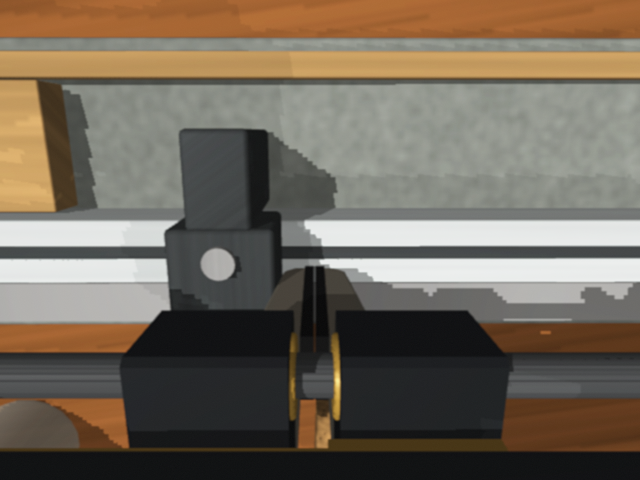

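apply_moves:
  delta_rot:
    - [0,0,0]
    - [0,0,0]
    - [0,0,0]
    - [0,0,0]
    - [0,0,0]
  xyz:
    - [-0.2,0,0]
    - [-0.4,0,0]
    - [-0.6,0,0]
    - [-0.7,0,0]
    - [-0.8,0,0]
  gripper: [0,0,0,0,0]

```text
clock: 6.6
eef_pos: [554.7, 50.4, 59.6]
tool_rot: [-2.379, -2.047, -0.007]
wrist_force: [0.5, 9.3, 0.1]
gripper_width: 0.1
```

apply_moves:
  delta_rot:
    - [0,0,0]
    - [0,0,0]
    - [0,0,0]
    - [0,0,0]
    - [0,0,0]
  xyz:
    - [-0.1,0,0]
    - [-0.15,0,0]
    - [-0.2,0,0]
    - [-0.25,0,0]
    - [-0.3,0,0]
  gripper: [0,0,0,0,0]

```text
clock: 7.1
eef_pos: [554.5, 48.3, 59.6]
tool_rot: [-2.379, -2.046, -0.009]
wrist_force: [0.6, 7.0, -0.0]
gripper_width: 0.6
```

```bash
python3 -c "
from h import *
plan([49,72,60])
"
```

```text
t 7.1 at jig [49.5 73.5 59.6] F jig [-0.5  7.  -0. ] w 0.6
cm [-0.15 -0.05 -0.04] deg [ 0.1 -0.4 -0. ]
```

apply_moves:
  delta_rot:
    - [0,0,0]
    - [0,0,0]
    - [0,0,0]
    - [0,0,0]
    - [0,0,0]
  xyz:
    - [-0.1,0,0]
    - [-0.15,0,0]
    - [-0.2,0,0]
    - [-0.25,0,0]
    - [-0.3,0,0]
  gripper: [0,0,0,0,0]

```text
clock: 7.6
eef_pos: [554.1, 45.9, 59.7]
tool_rot: [-2.379, -2.045, -0.01]
wrist_force: [0.7, 4.9, 0.5]
gripper_width: 0.5
```

apply_moves:
  delta_rot:
    - [0,0,0]
    - [0,0,0]
    - [0,0,0]
    - [0,0,0]
    - [0,0,0]
  xyz:
    - [-0.1,0,0]
    - [-0.15,0,0]
    - [-0.2,0,0]
    - [-0.25,0,0]
    - [-0.3,0,0]
  gripper: [0,0,0,0,0]

```text
clock: 8.1
eef_pos: [553.6, 43.0, 59.6]
tool_rot: [-2.379, -2.045, -0.011]
wrist_force: [0.0, 4.5, 0.5]
gripper_width: 0.3
```

apply_moves:
  delta_rot:
    - [0,0,0]
    - [0,0,0]
    - [0,0,0]
    - [0,0,0]
    - [0,0,0]
  xyz:
    - [-0.05,0,0]
    - [-0.1,0,0]
    - [-0.15,0,0]
    - [-0.2,0,0]
    - [-0.2,0,0]
  gripper: [0,0,0,0,0]

```text
clock: 8.6
eef_pos: [553.2, 40.6, 59.6]
tool_rot: [-2.379, -2.045, -0.01]
wrist_force: [0.2, -0.1, 0.4]
gripper_width: 0.2
```

```bash
python3 -c "
from h import *
plan([49,72,60])
p=manip.read_camera('wrist');save('w5.png',p['img'])
plan([49,72,60])
for px in [(218,264),(200,264),(210,250)]: print(px,w2j(onz(p,px,84)))
"
```

```text
t 8.6 at jig [49.5 65.7 59.6] F jig [ 0.2 -0.   0.4] w 0.2
cm [ 0.63 -0.05 -0.04] deg [ 0.1 -0.4 -0. ]
t 8.65 at jig [49.5 65.8 59.5] F jig [ 0.4  0.1 -0.6] w 0.5
cm [ 0.63 -0.05 -0.04] deg [ 0.1 -0.4 -0. ]
(218, 264) [30.63615843 29.44411133 84.        ]
(200, 264) [30.6107528  22.95072683 84.        ]
(210, 250) [25.36422287 26.87220765 84.        ]
```

View pics/w5.png

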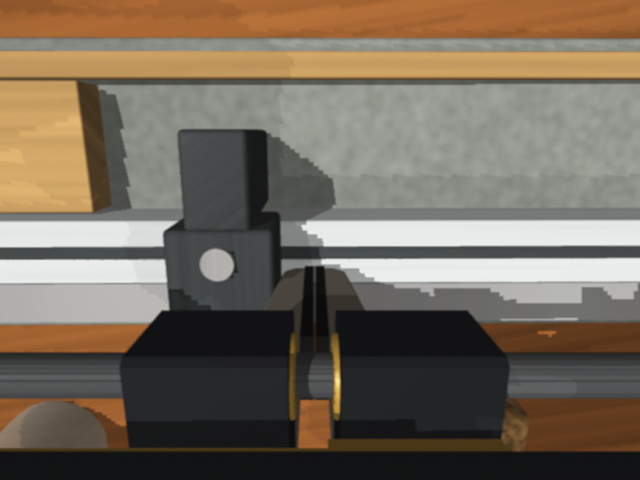

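The push force fell to about 0 with the stop near jig y 29, so it looks clicked in. I'll back off and check the knob height and position.

apply_moves:
  delta_rot:
    - [0,0,0]
    - [0,0,0]
    - [0,0,0]
    - [0,0,0]
    - [0,0,0]
  xyz:
    - [1,0,0]
    - [3,0,0]
    - [3,0,-4]
    - [3,0,-8]
    - [3,0,-12]
  gripper: [0,0,0,0,0]

```text
clock: 9.15
eef_pos: [557.0, 70.0, 180.8]
tool_rot: [-2.378, -2.046, -0.008]
wrist_force: [0.9, -0.3, 0.1]
gripper_width: 0.6
```

apply_moves:
  delta_rot:
    - [0,0,0]
    - [0,0,0]
    - [0,0,0]
    - [0,0,0]
    - [0,0,0]
  xyz:
    - [-3,5,-3]
    - [-3,5,-3]
    - [-3,8,-3]
    - [-3,8,-3]
    - [-3,8,-3]
  gripper: [0,0,0,0,0]

```text
clock: 9.65
eef_pos: [630.9, 28.4, 209.3]
tool_rot: [-2.377, -2.044, -0.005]
wrist_force: [-1.2, -0.4, -0.7]
gripper_width: 0.3
```

```bash
python3 -c "
from h import *
plan([-9,-180,150])
p=manip.read_camera('wrist');save('w6.png',p['img'])
print([d for t in ['stop_push','notch'] for d in manip.pinpoint(t,p)])
w=cloud(p).reshape(-1,3); c,s=np.cos(X[2]),np.sin(X[2]); d=w[:,:2]-X[:2]; j=np.c_[c*d[:,0]+s*d[:,1],-s*d[:,0]+c*d[:,1],w[:,2]]
k=j[(abs(j[:,0]-66)<12)&(abs(j[:,1]-28)<25)]
for lo,hi in [(80,88),(90,110)]:
  q=k[(k[:,2]>lo)&(k[:,2]<hi)]; print(lo,len(q),np.percentile(q,[5,50,95],axis=0).round(1) if len(q) else '')
k=j[(j[:,0]>20)&(j[:,0]<78)&(abs(j[:,1]-28)<40)&(abs(j[:,2]-84)<3)]; print('top',np.percentile(k,[1,50,99],axis=0).round(1))
S=manip.read_camera('scene');save('s6.png',cv2.resize(S['img'][200:300,290:420],None,fx=5,fy=5,interpolation=cv2.INTER_CUBIC))
"
```

```text
t 9.65 at jig [128.1  65.3 209.3] F jig [-1.2 -0.6 -0.7] w 0.3
cm [-24.57 -13.68   5.8 ] deg [-0.1 -0.4 -0. ]
[{'pixel': [294.7, 110.6], 'conf': 0.83}]
80 1340 [[55.  11.3 82.1]
 [65.7 36.1 83.5]
 [77.2 48.8 84.7]]
90 756 [[ 58.   22.2  98.5]
 [ 66.1  30.1 100.5]
 [ 73.8  38.2 101.7]]
top [[20.5 10.3 81.7]
 [44.1 31.1 83.6]
 [77.8 49.5 86.7]]
```

View pics/w6.png

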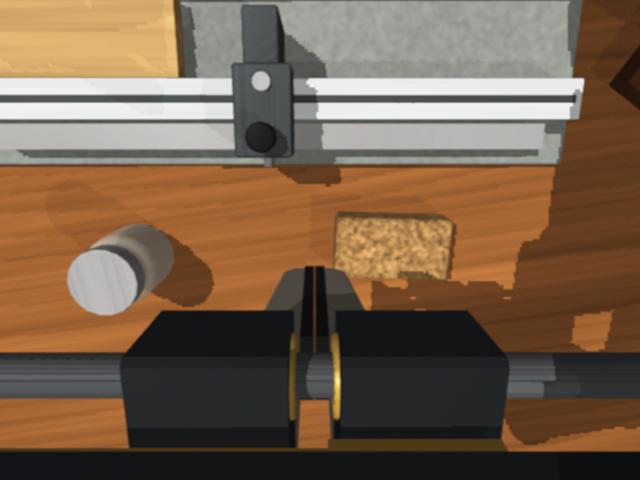

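View pics/s6.png

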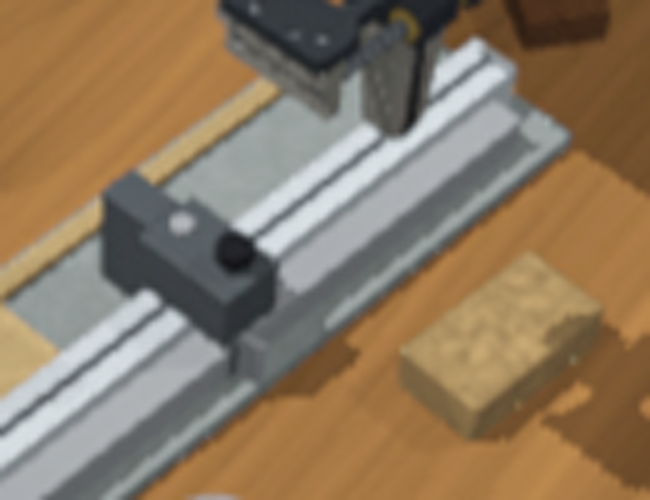

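The wrist view shows the knob at (260,136) in line with the tab at (268,160). The knob top is about 100.5 mm, roughly 3.5 mm lower, so the plunger is clicked. The jar and cork block are undisturbed. Next I'll go behind the board.

apply_moves:
  delta_rot:
    - [0,0,0]
    - [0,0,0]
    - [0,0,0]
    - [0,0,0]
    - [0,0,0]
  xyz:
    - [-30,-13.7,0]
    - [-30,-13.7,0]
    - [-30,-13.7,0]
    - [-30,-13.7,0]
    - [-30,-13.7,0]
  gripper: [0,0,0,0,0]

```text
clock: 10.35
eef_pos: [492.6, -181.6, 208.9]
tool_rot: [-2.376, -2.047, -0.007]
wrist_force: [-0.3, -0.7, 0.9]
gripper_width: 0.4
```

apply_moves:
  delta_rot:
    - [0,0,0]
    - [0,0,0]
    - [0,0,0]
    - [0,0,0]
    - [0,0,0]
  xyz:
    - [-10,-4,0]
    - [-10,-4,0]
    - [-10,-4,0]
    - [-10,-4,0]
    - [-10,-4,0]
  gripper: [0,0,0,0,0]

```text
clock: 10.85
eef_pos: [438.5, -273.7, 208.3]
tool_rot: [-2.377, -2.046, -0.007]
wrist_force: [0.3, 0.9, 0.3]
gripper_width: 0.6
```

```bash
python3 -c "
from h import *
plan([-9,-235,22])
p=manip.read_camera('wrist');save('w7.png',p['img']);T=manip.read_camera('top')
for n,q in (('w',p),('t',T)):
  for t in ['board_back_end','board_front_end','stop_face']:
    for d in manip.pinpoint(t,q)[:2]: print(n,t,d['pixel'],round(d['conf'],2),w2j(onz(q,d['pixel'],22)).round(1))
"
```

```text
t 10.85 at jig [ -17.  -262.2  208.3] F jig [0.2 1.  0.3] w 0.6
cm [ 2.59  0.83 18.65] deg [-0.1 -0.4  0. ]
w board_back_end [138.5, 207.4] 0.63 [ -19.  -412.6   22. ]
w board_back_end [400.7, 220.0] 0.55 [  -7.6 -187.1   22. ]
w board_front_end [569.9, 218.1] 0.94 [ -9.1 -40.   22. ]
w board_front_end [464.0, 51.5] 0.69 [-143.8 -143.5   22. ]
w stop_face [637.8, 227.4] 0.74 [-0.7 20.9 22. ]
t board_back_end [416.9, 266.4] 0.93 [  -2.8 -195.7   22. ]
t board_back_end [435.4, 363.7] 0.57 [-218.9 -263.4   22. ]
t board_front_end [493.9, 221.6] 0.83 [ 126.  -362.1   22. ]
t board_front_end [381.3, 329.2] 0.78 [-158.1 -131.3   22. ]
t stop_face [323.0, 253.1] 0.55 [-1.  26.1 22. ]
```

View pics/w7.png

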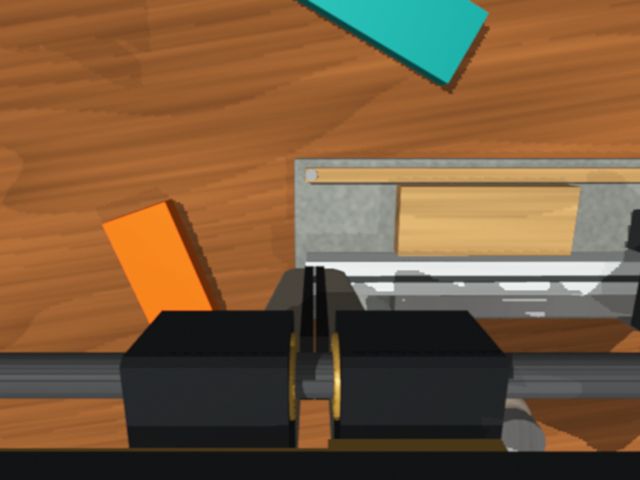

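The board lies between (398,185) and (578,255), with its back end at about jig y -189. I'll descend behind it.

apply_moves:
  delta_rot:
    - [0,0,0]
    - [0,0,0]
    - [0,0,0]
    - [0,0,0]
    - [0,0,0]
  xyz:
    - [2.8,0.8,4]
    - [2.8,0.8,8]
    - [2.8,0.8,12]
    - [2.8,0.8,14.5]
    - [2.8,0.8,16]
  gripper: [0,0,0,0,0]

```text
clock: 11.75
eef_pos: [449.6, -245.5, 46.2]
tool_rot: [-2.373, -2.047, -0.005]
wrist_force: [0.8, 0.2, -0.2]
gripper_width: 0.3
```

apply_moves:
  delta_rot:
    - [0,0,0]
    - [0,0,0]
    - [0,0,0]
    - [0,0,0]
    - [0,0,0]
  xyz:
    - [0,0,0]
    - [0,0,0]
    - [0,0,0]
    - [0,0,0]
    - [0,0,0]
  gripper: [0,0,0,0,0]

```text
clock: 12.25
eef_pos: [450.1, -245.8, 47.1]
tool_rot: [-2.374, -2.047, -0.006]
wrist_force: [-0.3, -0.6, 0.7]
gripper_width: 0.6
```

```bash
python3 -c "
from h import *
plan([-9,-225,22])"
```

```text
t 12.25 at jig [  -9.7 -232.9   47.1] F jig [-0.2 -0.6  0.7] w 0.6
cm [0.77 0.08 2.51] deg [-0.1 -0.4  0.1]
```

apply_moves:
  delta_rot:
    - [0,0,0]
    - [0,0,0]
    - [0,0,0]
    - [0,0,0]
    - [0,0,0]
  xyz:
    - [0,0,0.8]
    - [0,0,1.6]
    - [0.3,0,2.3]
    - [0.6,0,2.4]
    - [0.8,0,2.4]
  gripper: [0,0,0,0,0]

```text
clock: 12.75
eef_pos: [450.9, -237.1, 22.5]
tool_rot: [-2.373, -2.047, -0.005]
wrist_force: [-0.6, -0.4, -0.4]
gripper_width: 0.6
```

```bash
python3 -c "
from h import *
plan([-9,-205,22])"
```

```text
t 12.75 at jig [ -10.3 -224.2   22.5] F jig [-0.6 -0.5 -0.4] w 0.6
cm [1.92 0.13 0.07] deg [-0.2 -0.4  0.2]
```

apply_moves:
  delta_rot:
    - [0,0,0]
    - [0,0,0]
    - [0,0,0]
    - [0,0,0]
    - [0,0,0]
  xyz:
    - [0.5,0.1,0]
    - [1.0,0.1,0]
    - [1.5,0.1,0]
    - [2.0,0.1,0]
    - [2.5,0.1,0]
  gripper: [0,0,0,0,0]

```text
clock: 13.25
eef_pos: [455.7, -212.1, 22.8]
tool_rot: [-2.373, -2.047, -0.005]
wrist_force: [-0.3, -0.2, -0.4]
gripper_width: 0.4
```

```bash
python3 -c "
from h import *
plan([-9,-165,22])"
```

```text
t 13.25 at jig [  -9.2 -198.7   22.8] F jig [-0.3 -0.3 -0.4] w 0.4
cm [3.37 0.03 0.11] deg [-0.2 -0.4  0.2]
```

apply_moves:
  delta_rot:
    - [0,0,0]
    - [0,0,0]
    - [0,0,0]
    - [0,0,0]
    - [0,0,0]
  xyz:
    - [0.5,0,0]
    - [1.0,0,0]
    - [1.5,0,0]
    - [2.0,0,0]
    - [2.4,0,0]
  gripper: [0,0,0,0,0]

```text
clock: 13.75
eef_pos: [459.2, -187.9, 23.0]
tool_rot: [-2.373, -2.047, -0.005]
wrist_force: [0.8, -0.1, 0.6]
gripper_width: 0.4
```

```bash
python3 -c "
from h import *
p=manip.read_camera('wrist');save('w8.png',p['img'])
plan([-9,-165,22])"
```

```text
t 13.8 at jig [  -9.4 -173.9   23. ] F jig [ 0.2  1.2 -0.6] w 0.2
cm [0.89 0.05 0.11] deg [-0.2 -0.4  0.2]
```

View pics/w8.png

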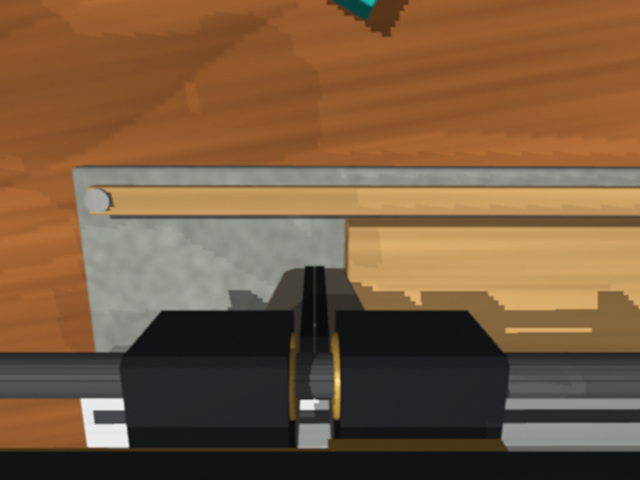

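```bash
python3 -c "
from h import *
p=manip.read_camera('wrist')
print([w2j(onz(p,(346,r),32)).round(1) for r in (235,260)])"
```

```text
[array([ -35. , -162.8,   32. ]), array([ -24.7, -162.6,   32. ])]
```

apply_moves:
  delta_rot:
    - [0,0,0]
    - [0,0,0]
    - [0,0,0]
    - [0,0,0]
    - [0,0,0]
  xyz:
    - [0.3,0,0]
    - [0.6,0,0]
    - [0.9,0,0]
    - [1.2,0,0]
    - [1.4,0,0]
  gripper: [0,0,0,0,0]

```text
clock: 14.35
eef_pos: [461.2, -173.8, 23.1]
tool_rot: [-2.372, -2.048, -0.005]
wrist_force: [0.0, -0.9, 0.7]
gripper_width: 0.4
```

```bash
python3 -c "
from h import *
plan([-9,-150,22])"
```

```text
t 14.35 at jig [  -9.5 -160.    23.1] F jig [ 0.1 -0.9  0.7] w 0.4
cm [1.   0.05 0.12] deg [-0.2 -0.4  0.2]
```

apply_moves:
  delta_rot:
    - [0,0,0]
    - [0,0,0]
    - [0,0,0]
    - [0,0,0]
    - [0,0,0]
  xyz:
    - [0.2,0,0]
    - [0.4,0,0]
    - [0.6,0,0]
    - [0.8,0,0]
    - [1.0,0,0]
  gripper: [0,0,0,0,0]

```text
clock: 14.85
eef_pos: [462.7, -163.7, 23.2]
tool_rot: [-2.372, -2.048, -0.005]
wrist_force: [0.8, -0.8, -0.6]
gripper_width: 0.5
```

apply_moves:
  delta_rot:
    - [0,0,0]
    - [0,0,0]
    - [0,0,0]
    - [0,0,0]
    - [0,0,0]
  xyz:
    - [0.1,0,0]
    - [0.15,0,0]
    - [0.2,0,0]
    - [0.25,0,0]
    - [0.3,0,0]
  gripper: [0,0,0,0,0]

```text
clock: 15.35
eef_pos: [463.2, -160.8, 23.2]
tool_rot: [-2.372, -2.048, -0.005]
wrist_force: [-1.3, -0.1, 0.0]
gripper_width: 0.5
```

```bash
python3 -c "
from h import *
plan([-9,-145,22])
p=manip.read_camera('top');save('t9.png',cv2.resize(p['img'][210:300,260:430],None,fx=4.5,fy=4.5,interpolation=cv2.INTER_CUBIC))"
```

```text
t 15.35 at jig [  -9.5 -146.8   23.2] F jig [-1.2 -0.3  0. ] w 0.5
cm [0.18 0.05 0.12] deg [-0.2 -0.4  0.2]
```

View pics/t9.png

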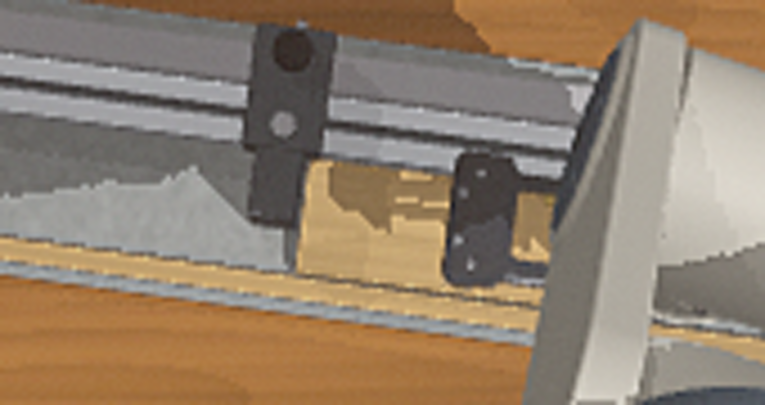

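The board end at (300,220) in the zoom is now very near the stop's leg. I'll creep forward while watching the force.

apply_moves:
  delta_rot:
    - [0,0,0]
    - [0,0,0]
    - [0,0,0]
    - [0,0,0]
    - [0,0,0]
  xyz:
    - [0.05,0,0]
    - [0.1,0,0]
    - [0.13,0,0]
    - [0.16,0,0]
    - [0.2,0,0]
  gripper: [0,0,0,0,0]

```text
clock: 15.9
eef_pos: [463.5, -158.7, 23.2]
tool_rot: [-2.372, -2.048, -0.005]
wrist_force: [-0.2, -0.9, -0.5]
gripper_width: 0.2
```

apply_moves:
  delta_rot:
    - [0,0,0]
    - [0,0,0]
    - [0,0,0]
    - [0,0,0]
    - [0,0,0]
  xyz:
    - [0.05,0,0]
    - [0.08,0,0]
    - [0.11,0,0]
    - [0.13,0,0]
    - [0.15,0,0]
  gripper: [0,0,0,0,0]

```text
clock: 16.4
eef_pos: [463.6, -158.0, 23.3]
tool_rot: [-2.372, -2.049, -0.004]
wrist_force: [-2.5, -9.4, -0.5]
gripper_width: 0.6
```

apply_moves:
  delta_rot:
    - [0,0,0]
    - [0,0,0]
    - [0,0,0]
    - [0,0,0]
    - [0,0,0]
  xyz:
    - [0,0,0]
    - [0,0,0]
    - [0,0,0]
    - [0,0,0]
    - [0,0,0]
  gripper: [0,0,0,0,0]

```text
clock: 16.9
eef_pos: [463.5, -158.2, 23.3]
tool_rot: [-2.372, -2.049, -0.003]
wrist_force: [-1.7, -4.0, -0.5]
gripper_width: 0.3
```

apply_moves:
  delta_rot:
    - [0,0,0]
    - [0,0,0]
    - [0,0,0]
    - [0,0,0]
    - [0,0,0]
  xyz:
    - [-0.3,0,0]
    - [-1,0,0]
    - [-2,0,0]
    - [-3,0,0]
    - [-4,0,0]
  gripper: [0,0,0,0,0]

```text
clock: 17.4
eef_pos: [457.6, -198.8, 23.1]
tool_rot: [-2.373, -2.049, -0.004]
wrist_force: [-0.1, -0.9, 0.7]
gripper_width: 0.6
```

apply_moves:
  delta_rot:
    - [0,0,0]
    - [0,0,0]
    - [0,0,0]
    - [0,0,0]
    - [0,0,0]
  xyz:
    - [-1,0,-3]
    - [-1,0,-8]
    - [-1,0,-13]
    - [-1,0,-18]
    - [-1,0,-18]
  gripper: [0,0,0,0,0]

```text
clock: 17.9
eef_pos: [460.0, -212.3, 209.7]
tool_rot: [2.376, 2.051, 0.011]
wrist_force: [-0.2, -0.8, -0.2]
gripper_width: 0.7
```

```bash
python3 -c "
from h import *
plan([60,20,205])"
```

```text
t 17.9 at jig [  -4.9 -198.3  209.7] F jig [-0.  -0.9 -0.2] w 0.7
cm [21.81  6.56  0.58] deg [ 0.4 -0.2  0.2]
```

apply_moves:
  delta_rot:
    - [0,0,0]
    - [0,0,0]
    - [0,0,0]
    - [0,0,0]
    - [0,0,0]
  xyz:
    - [18,8.5,0]
    - [18,8.5,0]
    - [18,8.5,0]
    - [18,8.5,0]
    - [18,8.5,0]
  gripper: [0,0,0,0,0]

```text
clock: 18.4
eef_pos: [573.2, -43.0, 210.5]
tool_rot: [2.372, 2.054, 0.014]
wrist_force: [0.6, 0.2, 0.3]
gripper_width: 0.9
```

```bash
python3 -c "
from h import *
plan([60,20,205])
p=manip.read_camera('wrist');save('w10.png',p['img'])
save('w10z.png',cv2.resize(p['img'][90:270,280:520],None,fx=3.2,fy=3.2,interpolation=cv2.INTER_CUBIC))
w=cloud(p).reshape(-1,3); c,s=np.cos(X[2]),np.sin(X[2]); d=w[:,:2]-X[:2]; j=np.c_[c*d[:,0]+s*d[:,1],-s*d[:,0]+c*d[:,1],w[:,2]]
k=j[(abs(j[:,0]-66)<12)&(abs(j[:,1]-28)<25)]
for lo,hi in [(80,88),(90,110)]:
  q=k[(k[:,2]>lo)&(k[:,2]<hi)]; print(lo,len(q),np.percentile(q,[5,50,95],axis=0).round(1) if len(q) else '')
b=j[(abs(j[:,0]+28)<8)&(abs(j[:,2]-32)<3)];print('board top y',np.percentile(b,[0.5,99.5],axis=0).round(1))
l=j[(abs(j[:,0]+0)<10)&(abs(j[:,2]-84)<2)];print('leg top',np.percentile(l,[1,99],axis=0).round(1))
"
```

```text
t 18.4 at jig [ 81.7 -14.  210.5] F jig [0.6 0.3 0.3] w 0.9
cm [ 3.41 -2.15  0.55] deg [ 0.5 -0.3  0.4]
80 1175 [[54.8 10.8 82.3]
 [63.4 22.5 83.6]
 [77.  48.  84.8]]
90 700 [[ 57.3  20.9  95.5]
 [ 65.3  28.9 100.5]
 [ 73.6  37.1 101.6]]
board top y [[ -35.9 -131.1   29.6]
 [ -20.1   16.9   33.6]]
leg top [[-9.7 18.1 82.1]
 [ 9.8 41.1 85.3]]
```

View pics/w10.png

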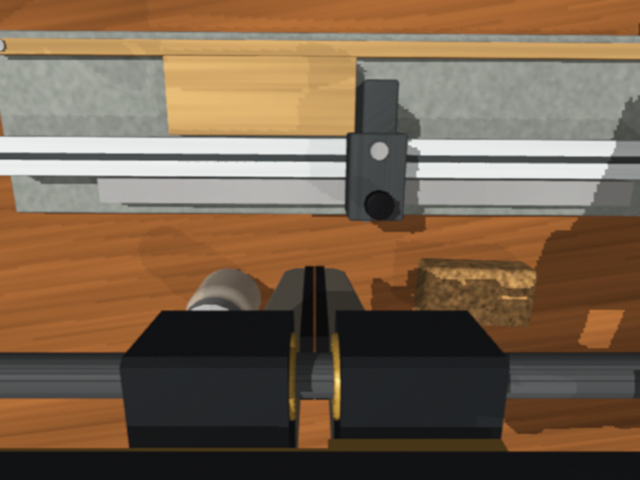

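View pics/w10z.png

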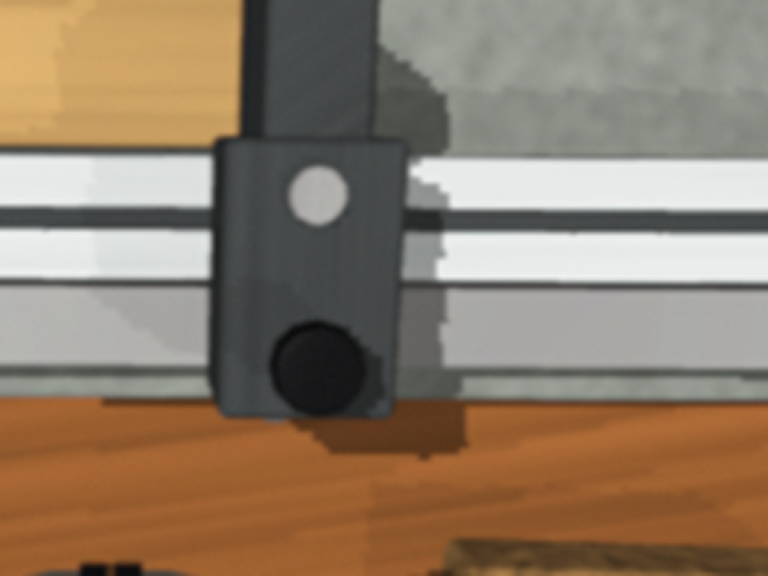

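The board's end (355,95) meets the leg's -y face with no gap: board end at jig y 16.9, stop centre about 28.9, so the face is at 16.9. The knob top is still at 100.5 mm, so the stop is clicked. The arm is clear, so I'll hand in.

```bash
python3 -c "
from bench import manip
print(manip.close_job())"
```

```text
the job is handed in; nothing more can be done
None
```

The stop is clicked into its notch and the board butts against it. I handed the job in at about 18.4 s; it reports no verdict.

- **Stop:** I pushed it about 100 mm to -y with the shut fingers. The push force fell from about 9 N to 0 as the notch drew it in.
- **Board:** I pushed it about 57 mm along its channel. The force rose to about 9 N when it met the stop, below the 12 N it takes to push the stop out. Then I backed off and lifted clear.
- **Last checks from the wrist camera:** The knob top was at about 100.5 mm, a drop of about 3.5 mm. The stop's centre was at jig y of about 28.9, against a notch measured at about 28.5. The board's end was at y 16.9, with the stop's face also at 16.9, and no gap showed.
- **Other objects:** I never touched the sanding block, jar or offcut. The sanding block and jar looked undisturbed in the last picture; the offcut was out of that view.
- **Disagreement:** The top and scene cameras differed by up to about 6 mm on where the jig stands. I used a value between the two, and the wrist pictures agreed with it to about 2–3 mm.

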